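# Load the blue separation bowl on a cell separator, port to the mark

## Task

Take the separation bowl with the blue header from the steel tray and set it gently down in the ring-shaped chuck on the machine deck, keeping it upright, turned so that its white side port points straight at the red mark on the chuck. Then, with the bowl sitting flat, swing the black hold-down arm all the way over the bowl to its stop. Leave the green-headed bowl and everything else on the table where they are.

Things in the scene. Friction and masses are not known exactly. Their poses are not given: they have to be found in the camera images.
- bowl_center (a point): The bowl to load (180 g): grey round base 90 mm across, 14 mm high; grey cone to 44 mm across at 30 mm; upright blue header 40 mm across, 30 to 75 mm above the underside: grip it here, across the port. Point on the axis, 37.5 mm above the underside. z axis up, x axis along the port, whose direction varies. It stands on the tray (6 mm above the table), in either of its two places
- bowl_port (a point): Centre of the outer end of the blue bowl's white port: 55 mm from the bowl's axis along its x axis, 52 mm above its underside. The port is level, 10 mm thick, 13 mm thick at its end
- chuck_seat (a point): Chuck: grey collar 10 mm high, 124 mm outside, 96 mm inside, round a flat floor at the white deck's top, 70 mm above the table; the bowl's base drops in with 2 to 3 mm of play. Point on the axis at floor level, where the bowl's underside belongs. x axis points at the mark. Fixed. Behind the mark a fixed black block, 24 mm high, 34 mm wide, 66 to 96 mm from the axis
- mark (a point): The red mark: a red stripe across the top of the collar, carried on over the black sensor block. This point is on the collar's top, 55 mm from the chuck's axis, so the end of the port must come straight above it
- holddown (a joint): Hold-down arm, black, swinging level about an upright post on the deck. 0 = closed, against its stop, its end exactly over the chuck's axis; grows as it is swung open, clockwise seen from above; about 1.1 to 1.6 rad at the start, 1.8 fully open. It stays where it is left; about 1 N at the knob moves it
- hold_knob (a point): Upright orange knob on the arm's end, 20 mm across, 42 mm tall, to pinch from above or push. Point on its axis, 186 mm above the table, 23 mm above the arm's top face, 19 mm below the knob's top, 127 mm from the pivot. Below it the arm ends in a black disc 44 mm across, underside 151 mm above the table: closed, it clears a seated bowl by 6 mm
- hold_pivot (a point): Point on the arm's upright hinge axis, at the height of hold_knob. To close the arm the knob travels counter-clockwise (seen from above) about this point, until it is over the chuck's axis
- spare_center (a point): A second bowl of the same shape and size with a GREEN header, on the same steel tray 150 mm from the blue one (centre to centre): not to be moved. Point on its axis, half-way up
- disinfectant_center (a point): White bottle with a blue cap, 60 mm across, 160 mm tall; bystander. Point at half height
- dish_center (a point): Steel dish 110 mm across, 40 mm high; bystander. Point at half height
- tape_center (a point): Roll of paper tape 64 mm across, 18 mm high; bystander. Its centre
- jar_center (a point): Small clear jar 56 mm across, 70 mm high; bystander. Point at half height
- clamp_center (a point): Small red tube clamp, 60 by 12 mm, 20 mm high; bystander. Its centre
Mind the look-alikes: they are no part of the job. Leave any purple look-alike of the part that bears bowl_center alone.

How it is judged:
On the way:
1. with the hold-down arm still open, the blue bowl sits flat in the chuck with its port at the red mark (value of joint holddown above 0.5 rad and horizontal distance between bowl_center and chuck_seat below 0.006 m and z of bowl_center in the frame of chuck_seat below 0.0415 m and angle between bowl_center's own z axis and vertical below 0.06 rad and horizontal distance between bowl_port and mark below 0.009 m), for 0.2 s.
At the end, for the whole second after the job is handed in: The blue bowl sits flat and upright on the chuck's floor (within 4 mm in height, 6 mm of the axis, 0.06 rad of tilt) with the end of its port within 9 mm of the red mark seen from above (about 9 degrees), and the hold-down arm rests closed over it, within 0.08 rad of its stop (value of joint holddown below 0.08 rad and velocity of joint holddown between -0.05 and 0.05 rad/s and horizontal distance between bowl_center and chuck_seat below 0.006 m and z of bowl_center in the frame of chuck_seat below 0.0415 m and angle between bowl_center's own z axis and vertical below 0.06 rad and horizontal distance between bowl_port and mark below 0.009 m); the robot touches nothing.
It fails at once if the blue bowl is tipped over by more than 0.6 rad (angle between bowl_center's own z axis and vertical above 0.6 rad).
It fails at once if the green-headed bowl or another bystander is moved by more than 30 mm (distance of any of spare_center, disinfectant_center, dish_center, tape_center, jar_center, clamp_center from where it was at the start of the episode above 0.03 m).
It fails at once if the bowl is dropped or thrown into the chuck: it moves faster than 0.35 m/s within 20 mm above its seat (horizontal distance between bowl_center and chuck_seat below 0.03 m and z of bowl_center in the frame of chuck_seat below 0.0575 m and linear speed of bowl above 0.35 m/s).
It also fails if it takes over 67 s, if anything falls off the work surface, if the arm or the gripper's body presses on something with over 40 N, if the wrist force passes 120 N, or if a joint passes its speed limit or range.

## Robot

A 6-joint arm with a two-finger parallel gripper is mounted at the origin on the work surface. World frame = base frame: x ahead of the robot, y to its left, z up, the work surface at z = 0. Lengths are in m, angles in rad, forces in N, time in s.
With the tool pointing down it reaches from about 0.3 to 0.95 m from the base axis. Payload 3.1 kg.
Tool frame: the origin (TCP) lies on the centre line of the jaws, within the pads' length; the fingertips stand 11 mm ahead of it and the grasp point (between the pads) lies 8 mm behind it; x points along the fingers, z is the direction in which the jaws open and shut, and the axes are right-handed (so a half turn about x gives the same grasp; the last joint's range is limited). The gripper opens to 85 mm and grips with 20 to 120 N. Pads are 22 mm wide; open, the fingers measure 114 mm over their backs; the gripper's body (76 mm by 85 mm) begins 54 mm behind the grasp point. The pads swing forward as they close: fully open they stand 13 mm farther back than shut.
Start: joints at [-1.367, 0.308, 1.634, -0, 1.2, -0.07], TCP at [0.169, -0.602, 0.242] pointing down, gripper open.
Joint ranges: [-3.06, 3.06], [-0.79, 1.96], [0.05, 2.63], [-1.19, 4.34], [0.05, 2.64], [-2.94, 2.94]. Speed limits (rad/s): [2.79, 2.79, 3.14, 3.14, 3.14, 3.14].

## Interface

Orientations are given as a rotation vector (axis times angle).
In Python, from bench import robot gives the robot as it stands.
- The arm moves only by the tool jog_arm, never from a script. Its argument "targets" is a list of rows, each an object of numbers: "x", "y", "z": the shift along the tool's x, y, z in cm; "roll": the turn about the tool's x in degrees. In form: [{"x": .., "y": .., "z": .., "roll": ..}, ...]. A call has 1 to 10 rows; each row is the pose to reach, as a shift and turn from the pose measured when the call began, along the tool's axes at that moment; what a row does not reach only later rows make up. A row lasts 1/8 s, in which the tool goes at most 62.5 mm and 10.7 degrees, less where a joint would pass 70% of its speed; a pose out of reach is approached as far as the arm can. A call with a gripper value outside its range is refused whole. "claw" is the closure, from -1 (fully open) to 1 (shut), set as the call begins (left out, the last holds). The fingers move at their own pace and stop on an object; "newtons" is the grip in N (left out, the last holds). Time passes only in rows, so rows that repeat a pose let the fingers close. It gives the time, the measured TCP pose, the force and the opening at its end, in the units of the state.
- robot.get_obs(): the state, without advancing time (a new reading comes with each control period).
- robot.read_camera(name): name is "side" or "top"; returns the picture (384x512x3 uint8, red, green, blue); there is no depth.
- robot.camera_model(name): a dict with "camera_matrix" (3x3 intrinsics, pixels), "R" (3x3) and "t" (3): a world point X has camera coordinates R X + t. Camera axes: x right, y down, z forward; pixel columns grow to the right and rows downward; lengths in m; the calibration is good to about 2 mm. A picture is of the moment at which its call begins. camera_model takes no time and is no camera call.
- robot.sign_off(): hands the job in, once; it reports no verdict.
The state is a dict: "clock": time; "joint_positions": joint angles; "qd": joint speeds; "joint_efforts": joint torques, N m; "eef_pos": TCP position; "orientation": TCP orientation; "force": force on the tool from outside, world axes, zero at the start; "wrist_torque": the same for the moment, N m; "width": finger opening in m.
Only numpy, scipy, OpenCV 4.12 (cv2) and the standard library are available. Lean on these libraries where they do the work, as an engineer would, in place of code of your own. Each camera call takes 0.05 s, during which the arm holds its last target. There are 200 camera calls.

## Working session

There is one attempt and no reset: what is moved stays moved. The work goes in short steps, Python scripts to look and compute and a tool call to move; the robot and the scene stay as the last step left them, time stands still between calls to the robot, and variables do not carry over. Pictures are saved under pics/ and viewed, about 8 in all and at most 12, crops included, and the job is handed in when it is done.

Besides the shell and the picture viewer there is one more tool, called after "Request:" by a JSON object that holds its "op" and its "data". jog_arm: Moves the arm, as the interface text tells. Its arguments: {"type":"object","properties":{"targets":{"type":"array","items":{"type":"object","properties":{"x":{"type":"number"},"y":{"type":"number"},"z":{"type":"number"},"roll":{"type":"number"}}}},"claw":{"type":"number"},"newtons":{"type":"number"}},"required":["targets"]}

```bash
mkdir -p pics; ls; python3 - <<'E'
from bench import robot
import cv2,numpy as np
for n in("top","side"):
    im=robot.read_camera(n); cv2.imwrite(f"pics/{n}0.png",im[:,:,::-1])
    m=robot.camera_model(n); print(n,np.round(m["camera_matrix"],1).tolist(),np.round(m["R"],3).tolist(),np.round(m["t"],3).tolist())
a=cv2.imread("pics/top0.png")
cv2.imwrite("pics/top0b.png",cv2.resize(a,(800,600),interpolation=cv2.INTER_CUBIC))
a=cv2.imread("pics/side0.png")
cv2.imwrite("pics/side0b.png",cv2.resize(a,(800,600),interpolation=cv2.INTER_CUBIC))
print(robot.get_obs())
E
```

```text
pics
top [[396.2, 0.0, 258.6], [0.0, 396.2, 194.2], [0.0, 0.0, 1.0]] [[0.011, -1.0, -0.025], [-0.993, -0.008, -0.121], [0.121, 0.027, -0.992]] [0.039, 0.545, 1.135]
side [[407.2, 0.0, 255.8], [0.0, 407.2, 188.8], [0.0, 0.0, 1.0]] [[-0.987, -0.16, 0.009], [-0.123, 0.725, -0.678], [0.102, -0.67, -0.735]] [0.549, 0.117, 1.193]
{'clock': 0.1, 'joint_positions': array([-1.36666173e+00,  3.08958276e-01,  1.63506023e+00,  3.62135471e-05,
        1.19969598e+00, -6.97171796e-02]), 'qd': array([-0.00048026, -0.00273731, -0.00259918,  0.00178257, -0.00122162,
       -0.00043576]), 'joint_efforts': array([-4.78055626e-04, -4.16408300e+01, -2.77644789e+01, -1.17405634e-04,
        4.00546443e-03,  1.55245459e-05]), 'eef_pos': array([ 0.16885242, -0.60100772,  0.2411363 ]), 'orientation': array([ 1.00655926,  1.32800285, -1.00419285]), 'force': array([0.43582408, 0.61601521, 0.09963344]), 'wrist_torque': array([ 3.26508046e-02,  9.41698561e-05, -3.38666759e-02]), 'width': 0.08493577551892359}
```

View pics/top0b.png

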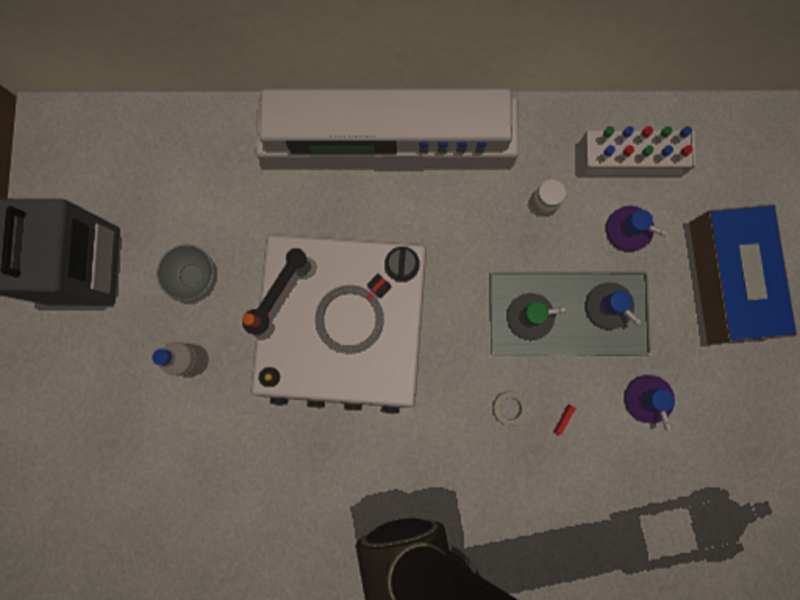

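View pics/side0b.png

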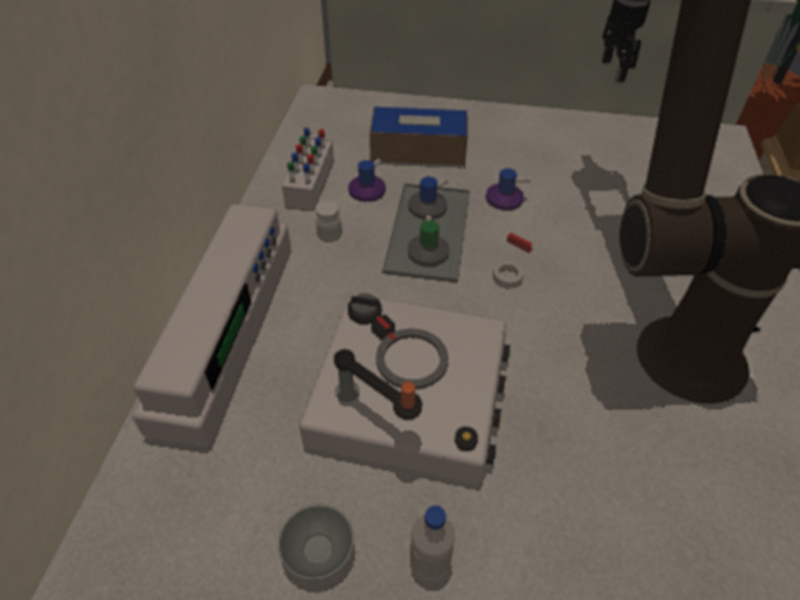

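The top view (pixels of the 800x600 enlargement) shows these blue-headed candidates:
- (620,302): grey base, standing on the steel tray.
- (641,220) and (661,400): purple bases, off the tray.

The bowl at (620,302) fits the description. The green spare is at (537,313), the chuck at (350,320), the mark at (375,290), the knob at (253,320) and the pivot at (297,258).

```bash
cat > h.py <<'E'
import cv2,numpy as np
from bench import robot
def ray(n,uv):
    m=robot.camera_model(n);R=np.array(m["R"]);t=np.array(m["t"])
    d=R.T@np.linalg.inv(m["camera_matrix"])@np.array([uv[0],uv[1],1.]);return -R.T@t,d/np.linalg.norm(d)
def onz(n,uv,z):
    c,d=ray(n,uv);return c+d*(z-c[2])/d[2]
def tri(a,b):
    A=np.zeros((3,3));v=np.zeros(3);L=[]
    for n,uv in(("top",a),("side",b)):
        c,d=ray(n,uv);P=np.eye(3)-np.outer(d,d);A+=P;v+=P@c;L.append((P,c))
    X=np.linalg.solve(A,v);return X,[float(np.linalg.norm(P@(X-c)))*1000 for P,c in L]
def blobs(im,f,box=None,amin=8):
    # f: mask func of HSV; box x0,y0,x1,y1
    h=cv2.cvtColor(im,cv2.COLOR_RGB2HSV).astype(int);m=f(h[...,0],h[...,1],h[...,2]).astype(np.uint8)
    if box: k=np.zeros_like(m);k[box[1]:box[3],box[0]:box[2]]=1;m&=k
    out=[]
    for c in cv2.findContours(m,cv2.RETR_EXTERNAL,cv2.CHAIN_APPROX_NONE)[0]:
        k=np.zeros_like(m);cv2.drawContours(k,[cv2.convexHull(c)],-1,1,-1);y,x=np.nonzero(k)
        if len(x)>=amin: out.append((len(x),x.mean(),y.mean()))
    return sorted(out,reverse=True)
blue=lambda h,s,v:(h>100)&(h<128)&(s>110)&(v>35)
green=lambda h,s,v:(h>50)&(h<85)&(s>110)&(v>30)
red=lambda h,s,v:((h<5)|(h>172))&(s>130)&(v>60)
orange=lambda h,s,v:((h<14)|(h>172))&(s>120)&(v>70)
E
python3 - <<'E'
from h import *
np.set_printoptions(precision=4,suppress=True)
T=cv2.imread("pics/top0.png")[:,:,::-1].copy();S=cv2.imread("pics/side0.png")[:,:,::-1].copy()
B={"blue":(blue,(372,175,420,225),(255,105,300,140)),"green":(green,(320,180,360,215),(255,135,295,165)),
"red":(red,(220,165,260,200),(230,195,262,225)),"knob":(orange,(145,190,180,220),(250,240,275,265))}
for k,(f,a,b) in B.items():
    p=blobs(T,f,a);q=blobs(S,f,b);print(k,np.round(p[:3],1).tolist(),np.round(q[:3],1).tolist())
    if p and q: print("  tri",*tri(p[0][1:],q[0][1:]))
    z={"blue":.0585,"green":.0585,"red":.085,"knob":.184}[k]
    if p:print("  top@z",onz("top",p[0][1:],z)); 
    if q:print("  side@z",onz("side",q[0][1:],z))
def crop(I,x,y,w,h,s):return cv2.resize(I[y:y+h,x:x+w],None,fx=s,fy=s,interpolation=cv2.INTER_CUBIC)
c=np.hstack([crop(T,190,150,80,80,5),crop(T,365,165,80,80,5)]);d=np.hstack([crop(S,215,185,100,50,4),crop(S,240,100,100,50,4)])
g=np.vstack([c,d]);g=np.clip(g*1.6,0,255).astype(np.uint8);cv2.imwrite("pics/crop1.png",g[:,:,::-1])
E
```

```text
blue [[212.0, 395.2, 193.2]] [[125.0, 274.0, 120.7]]
  tri [ 0.5476 -0.3472  0.0574] [0.014055137517399658, 0.01405513751741644]
  top@z [ 0.5474 -0.3469  0.0585]
  side@z [ 0.5474 -0.3458  0.0585]
green [[147.0, 343.2, 200.0]] [[61.0, 274.6, 145.1]]
  tri [ 0.5255 -0.1953  0.0774] [1.0387209835118405, 1.038720983511872]
  top@z [ 0.5265 -0.1988  0.0585]
  side@z [ 0.5285 -0.2169  0.0585]
red [[37.0, 242.0, 182.0], [13.0, 236.2, 189.4]] [[36.0, 244.7, 205.7], [13.0, 250.2, 214.6]]
  tri [0.572  0.0899 0.0959] [1.1704028512638514, 1.1704028512642013]
  top@z [0.5724 0.0906 0.085 ]
  side@z [0.5749 0.0807 0.085 ]
knob [[70.0, 159.9, 204.0]] [[131.0, 260.8, 251.8]]
  tri [0.4985 0.2935 0.1881] [0.2955483046636567, 0.2955483046635926]
  top@z [0.4986 0.2946 0.184 ]
  side@z [0.4991 0.2907 0.184 ]
```

View pics/crop1.png

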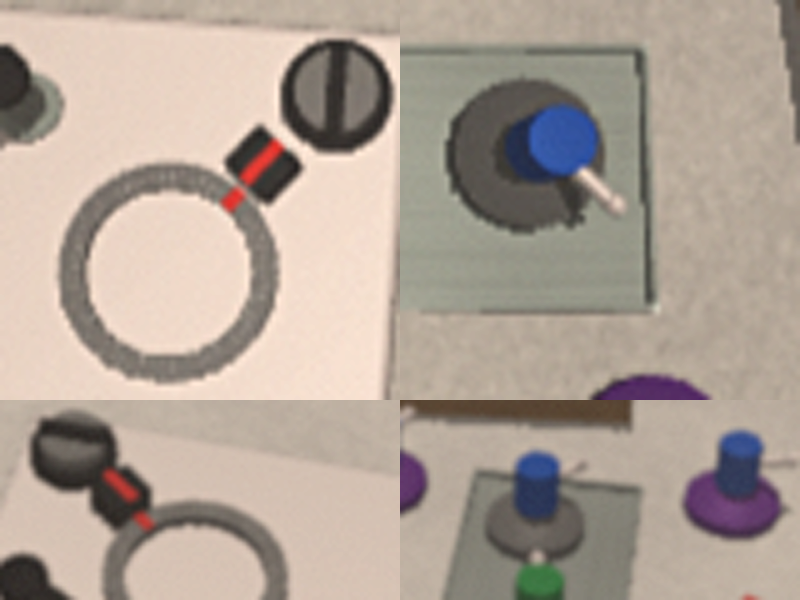

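```bash
python3 - <<'E'
from h import *
np.set_printoptions(precision=4,suppress=True)
from scipy.spatial.transform import Rotation as Ro
T=cv2.imread("pics/top0.png")[:,:,::-1].copy();S=cv2.imread("pics/side0.png")[:,:,::-1].copy()
def circ(P):
    A=np.c_[P[:,:2],np.ones(len(P))];s=np.linalg.lstsq(A,(P[:,:2]**2).sum(1),rcond=None)[0];c=s[:2]/2;return c,np.sqrt(s[2]+c@c)
C=[]
for n,I,(x0,y0,x1,y1) in(("top",T,(198,178,250,230)),("side",S,(236,206,290,254))):
    g=cv2.cvtColor(I,cv2.COLOR_RGB2GRAY)[y0:y1,x0:x1]
    th,m=cv2.threshold(g,0,255,cv2.THRESH_OTSU+cv2.THRESH_BINARY_INV)
    cs,hi=cv2.findContours(m,cv2.RETR_CCOMP,cv2.CHAIN_APPROX_NONE)
    for c,h in zip(cs,hi[0]):
        if len(c)<60: continue
        P=np.array([onz(n,p[0]+[x0,y0],.08) for p in c.astype(float)])
        c0,r=circ(P)
        for _ in range(4):
            e=abs(np.linalg.norm(P[:,:2]-c0,axis=1)-r);P2=P[e<max(.002,np.percentile(e,70))];c0,r=circ(P2)
        print(n,"hole" if h[3]>=0 else "outer",len(c),c0,r)
# red stripe pieces, top & side
for n,I,b in(("top",T,(220,165,260,200)),("side",S,(230,195,262,225))):
    L=blobs(I,red,b);print(n,"block",onz(n,L[0][1:],.094),"collar",onz(n,L[1][1:],.08))
# port: bright pixels
for n,I,(x0,y0,x1,y1) in(("top",T,(392,193,416,214)),("side",S,(276,108,290,122))):
    h=cv2.cvtColor(I,cv2.COLOR_RGB2HSV).astype(int)[y0:y1,x0:x1]
    r=I[y0:y1,x0:x1].astype(int);print(n);print((r[...,0]-r[...,2]) if n=="top" else r[...,0])
o=robot.get_obs();print(Ro.from_rotvec(o["orientation"]).as_matrix())
# post top
for n,I,b in(("top",T,(180,155,200,178)),("side",S,(205,218,232,240))):
    g=cv2.cvtColor(I,cv2.COLOR_RGB2GRAY);x0,y0,x1,y1=b;print(n,np.argwhere(g[y0:y1,x0:x1]<45).mean(0)[::-1]+[x0,y0])
E
```

```text
top outer 148 [0.51   0.1433] 0.061360274160567684
top hole 96 [0.5094 0.1429] 0.04797139987942544
side outer 181 [0.5258 0.154 ] 0.07283397300699347
side hole 89 [0.5125 0.1479] 0.046528777195959894
top block [0.5711 0.09   0.094 ] collar [0.5519 0.1072 0.08  ]
side block [0.5735 0.0882 0.094 ] collar [0.5552 0.1056 0.08  ]
top
[[-71 -70 -70 -70 -68 -69 -68 -69 -68 -68 -69 -70 -29   7  10   9   9   8
    9   9   8   6   8  13]
 [-72 -71 -69 -71 -68 -68 -68 -68 -67 -67 -73 -71 -18   8   9   9   9   8
   10   9   9   3   8  14]
 [-72 -70 -70 -69 -69 -69 -68 -68 -69 -70 -72 -66 -10   8   9   9   9   8
    8   9   9   5   6  14]
 [-64 -72 -71 -71 -70 -69 -70 -69 -72 -73 -73 -40   4  11  11   9  10   9
    9   8   9   4   7  13]
 [-42 -65 -72 -71 -70 -71 -70 -71 -71 -69 -56 -13   8   8  10   8  10   9
    8   9   7   3   6  10]
 [-23 -40 -61 -69 -69 -72 -72 -71 -54 -23  -3   9   7   8   9   7   9   8
    9   7   9   5   8  11]
 [-22 -23 -32 -49 -55 -60 -58 -43 -12  23  26  18  10   8   8   7   9   9
    8   8   9   4   6  10]
 [-21 -20 -19 -20 -15 -13  -7   9  17  24  24  23  17  10   9 
[... 1615 characters left out ...]
 118 119 118 117 116 117 116 116 117]
 [ 70  82  99 114 119 120 119 120 118 118 117 118 116 118]
 [ 38  46  67  96 115 118 118 120 119 117 117 118 117 116]
 [ 28  30  41  72 106 120 123 122 115 104 107 115 118 118]
 [ 32  30  28  59 105 123 124 117  99  89  97 113 117 118]
 [ 32  31  31  57 103 117 112 102  92  94 104 114 119 119]
 [ 32  31  29  53  89  99  98 102 104 110 116 120 120 119]
 [ 28  28  28  43  70  78  84  94 103 107 110 110 111 114]
 [ 27  27  28  35  58  65  69  74  76  79  83  84  87  89]
 [ 28  25  29  46  67  73  71  68  63  60  62  62  64  67]]
[[-0.0004  0.9627  0.2704]
 [ 0.0021  0.2704 -0.9627]
 [-1.      0.0002 -0.0021]]
top [187.7135 167.8595]
side [222.071  231.9727]
```

```bash
python3 - <<'E'
from h import *
np.set_printoptions(precision=4,suppress=True)
T=cv2.imread("pics/top0.png")[:,:,::-1].copy();S=cv2.imread("pics/side0.png")[:,:,::-1].copy()
print("tip tri",*tri((408.4,206.5),(285,116)))
c=np.array([.5475,-.3468])
# port axis from the bright mask in world at z=.058
y0,x0=193,392;r=T[y0:214,x0:416].astype(int);m=(r[...,0]-r[...,2])>=15;m[:, -1]=0;m[:6]=0
pts=np.argwhere(m)[:,::-1]+[x0,y0];P=np.array([onz("top",p.astype(float),.058)[:2] for p in pts])
d=np.linalg.svd(P-P.mean(0))[2][0];d*=np.sign(d@(P.mean(0)-c));print("axis az",np.degrees(np.arctan2(d[1],d[0])),"centroid az",np.degrees(np.arctan2(*(P.mean(0)-c)[::-1])),"off",np.cross(d,c-P.mean(0)),"ext",((P-c)@d).min(),((P-c)@d).max())
for p in((408.4,206.5),):
    X=onz("top",p,.058)[:2];print(X,np.linalg.norm(X-c),np.degrees(np.arctan2(*(X-c)[::-1])))
for k,b in(("look1",(395,125,425,155)),("look2",(410,245,435,270))):
    p=blobs(T,blue,b)[0];print(k,onz("top",p[1:],.055))
print("pivot",*tri((187.7,167.9),(222.1,232)),"knob-chuck etc")
E
```

```text
tip tri [ 0.5111 -0.3846  0.0545] [1.2129695325762417, 1.2129695325763659]
axis az -132.54477152774547 centroid az -134.9196388065383 off 0.0015983843978553368 ext 0.02305753849966802 0.054722272693269715
[ 0.5095 -0.3833] 0.05265877009541573 -136.15020882339527
look1 [ 0.6993 -0.3906  0.055 ]
look2 [ 0.3721 -0.4169  0.055 ]
pivot [0.6004 0.2316 0.1565] [1.8731139796505338, 1.8731139796504266] knob-chuck etc<stdin>:9: DeprecationWarning: Arrays of 2-dimensional vectors are deprecated. Use arrays of 3-dimensional vectors instead. (deprecated in NumPy 2.0)
```

Request:
{"op": "jog_arm", "data": {"targets": [{"y":5.4,"z":-1.8,"roll":-5},{"y":10.8,"z":-3.6,"roll":-10},{"y":16.2,"z":-5.3,"roll":-15},{"y":21.6,"z":-7.1,"roll":-20},{"y":27,"z":-8.9,"roll":-25},{"y":32.5,"z":-10.7,"roll":-29.8},{"x":2,"y":38,"z":-12.5,"roll":-29.8},{"x":5,"y":43.3,"z":-14.2,"roll":-29.8},{"x":9,"y":43.3,"z":-14.2,"roll":-29.8},{"x":9,"y":43.3,"z":-14.2,"roll":-29.8}], "claw": -1, "newtons": 40}}

```text
validation failed for argument at $.ta...
```

Request:
{"op": "jog_arm", "data": {"targets": [{"x":0,"y":5.4,"z":-1.8,"roll":-5},{"x":0,"y":10.8,"z":-3.6,"roll":-10},{"x":0,"y":16.2,"z":-5.3,"roll":-15},{"x":0,"y":21.6,"z":-7.1,"roll":-20},{"x":0,"y":27,"z":-8.9,"roll":-25},{"x":0,"y":32.5,"z":-10.7,"roll":-29.8},{"x":2,"y":38,"z":-12.5,"roll":-29.8},{"x":5,"y":43.3,"z":-14.2,"roll":-29.8},{"x":9,"y":43.3,"z":-14.2,"roll":-29.8},{"x":9,"y":43.3,"z":-14.2,"roll":-29.8}], "claw": -1, "newtons": 40}}

```text
clock: 1.35
eef_pos: [0.5445, -0.3439, 0.1466]
orientation: [0.61, 1.496, -0.604]
force: [-0.1, -0.2, -0.2]
width: 0.085
```

```bash
cat >> h.py <<'E'
from scipy.spatial.transform import Rotation as Ro
def need(xyz,jaw=None):
    o=robot.get_obs();M=Ro.from_rotvec(o["orientation"]).as_matrix();j=np.degrees(np.arctan2(M[1,2],M[0,2]))
    print("tcp",np.round(o["eef_pos"],4),"width",round(o["width"],4),"F",np.round(o["force"],1),"jaw az",round(j,2),"t",o["clock"],"xtilt",np.round(M[:2,0],4))
    print("shift cm",np.round(M.T@(np.array(xyz)-o["eef_pos"])*100,2), "roll",None if jaw is None else round(j-jaw,2))
E
python3 - <<'E'
from h import *
for n in("top","side"):
    im=robot.read_camera(n);cv2.imwrite(f"pics/{n}1.png",im[:,:,::-1])
a=cv2.imread("pics/top1.png")[150:250,350:450];b=cv2.imread("pics/side1.png")[60:160,230:330]
cv2.imwrite("pics/c2.png",np.clip(1.6*cv2.resize(np.hstack([a,b]),(800,400),interpolation=cv2.INTER_CUBIC).astype(float),0,255).astype(np.uint8))
need((.5475,-.347,.052),-44.5)
E
```

```text
tcp [ 0.5469 -0.3472  0.1515] width 0.0852 F [ 0.1 -0.6  0.8] jaw az -44.53 t 1.45 xtilt [-0.0013  0.0025]
shift cm [9.95 0.05 0.06] roll -0.03
```

View pics/c2.png

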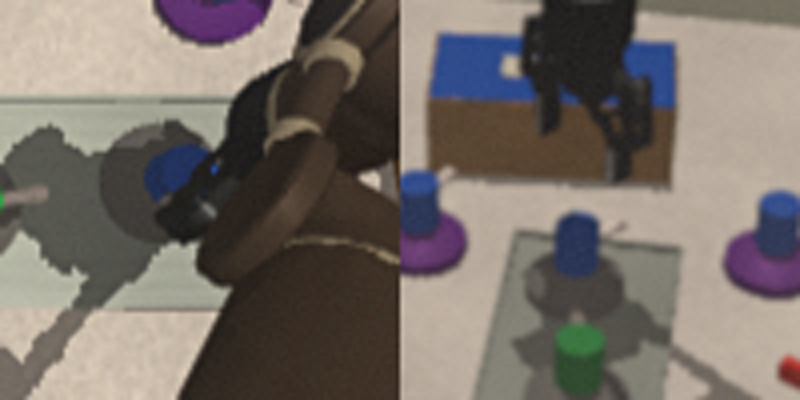

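The gripper stands above the blue header. In the side crop it is at (577,245) with the fingers straddling it, and nothing else is in the way. I'm descending.

Request:
{"op": "jog_arm", "data": {"targets": [{"x":3,"y":0,"z":0,"roll":0},{"x":6,"y":0,"z":0,"roll":0},{"x":8,"y":0,"z":0,"roll":0},{"x":9,"y":0.05,"z":0,"roll":0},{"x":9.7,"y":0.05,"z":0,"roll":0},{"x":9.9,"y":0.05,"z":0,"roll":0},{"x":9.9,"y":0.05,"z":0,"roll":0},{"x":9.9,"y":0.05,"z":0,"roll":0}]}}

```text
clock: 2.45
eef_pos: [0.5475, -0.3468, 0.0532]
orientation: [0.609, 1.485, -0.606]
force: [-0.2, -0.8, -0.2]
width: 0.0854
```

Request:
{"op": "jog_arm", "data": {"targets": [{"x":0,"y":0,"z":0,"roll":0},{"x":0,"y":0,"z":0,"roll":0},{"x":0,"y":0,"z":0,"roll":0},{"x":0,"y":0,"z":0,"roll":0},{"x":0,"y":0,"z":0,"roll":0},{"x":0,"y":0,"z":0,"roll":0},{"x":0,"y":0,"z":0,"roll":0},{"x":0,"y":0,"z":0,"roll":0}], "claw": 1, "newtons": 30}}

```text
clock: 3.45
eef_pos: [0.5477, -0.3469, 0.0535]
orientation: [0.609, 1.485, -0.606]
force: [-1.4, 1.3, 4.4]
width: 0.0393
```

Width 39 mm, so the header is held. I'm lifting.

Request:
{"op": "jog_arm", "data": {"targets": [{"x":-1,"y":0,"z":0,"roll":0},{"x":-3,"y":0,"z":0,"roll":0},{"x":-5.5,"y":0,"z":0,"roll":0},{"x":-8,"y":0,"z":0,"roll":0},{"x":-10.5,"y":0,"z":0,"roll":0},{"x":-12.5,"y":0,"z":0,"roll":0},{"x":-14,"y":0,"z":0,"roll":0},{"x":-14,"y":0,"z":0,"roll":0},{"x":-14,"y":0,"z":0,"roll":0}]}}

```text
clock: 4.58
eef_pos: [0.5471, -0.3467, 0.1925]
orientation: [0.609, 1.487, -0.606]
force: [-0.1, -0.3, -2.0]
width: 0.0396
```

```bash
python3 - <<'E'
from h import *
im=robot.read_camera("side");cv2.imwrite("pics/side2.png",im[:,:,::-1])
b=im[50:150,220:320,::-1]
cv2.imwrite("pics/c3.png",np.clip(1.6*cv2.resize(b,(500,500),interpolation=cv2.INTER_CUBIC).astype(float),0,255).astype(np.uint8))
need((.510,.1433,.190),49.3)
E
```

```text
tcp [ 0.5469 -0.3466  0.1921] width 0.0392 F [-0.  -0.3 -1.6] jaw az -44.53 t 4.625 xtilt [-0.0022  0.0032]
shift cm [  0.37  32.33 -36.98] roll -93.83
```

View pics/c3.png

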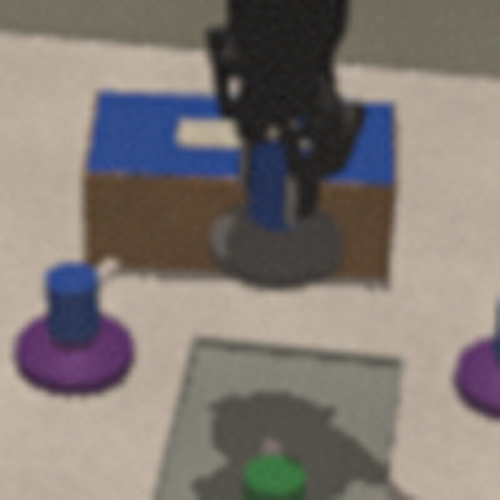

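The bowl hangs level in the gripper, base at about (278,248) in the crop, clear of the tray. Next I carry it over.

Request:
{"op": "jog_arm", "data": {"targets": [{"x":0,"y":1.5,"z":-1.7,"roll":-4},{"x":0,"y":4.5,"z":-5.1,"roll":-13},{"x":0,"y":8,"z":-9.1,"roll":-23},{"x":0,"y":11.5,"z":-13.1,"roll":-33},{"x":0,"y":15,"z":-17.1,"roll":-43},{"x":0,"y":18.5,"z":-21.1,"roll":-53},{"x":0,"y":22,"z":-25.1,"roll":-63},{"x":0,"y":25.5,"z":-29.1,"roll":-73},{"x":0,"y":28.5,"z":-32.6,"roll":-82},{"x":0,"y":30,"z":-34.3,"roll":-87}]}}

```text
clock: 5.88
eef_pos: [0.5114, 0.1101, 0.1925]
orientation: [-0.581, 1.494, 0.588]
force: [-0.1, 0.0, -1.7]
width: 0.0394
```

```bash
python3 - <<'E'
from h import *
need((.510,.1433,.190),49.3)
E
```

```text
tcp [0.5114 0.1101 0.1925] width 0.0394 F [-0.1  0.  -1.7] jaw az 42.8 t 5.875 xtilt [-0.0045  0.0034]
shift cm [0.26 2.53 2.15] roll -6.5
```

Request:
{"op": "jog_arm", "data": {"targets": [{"x":0,"y":1.3,"z":1.1,"roll":-3},{"x":1,"y":2.53,"z":2.15,"roll":-6.5},{"x":2.5,"y":2.53,"z":2.15,"roll":-6.5},{"x":3.2,"y":2.53,"z":2.15,"roll":-6.5},{"x":3.2,"y":2.53,"z":2.15,"roll":-6.5},{"x":3.2,"y":2.53,"z":2.15,"roll":-6.5}]}}

```text
clock: 6.62
eef_pos: [0.5102, 0.1428, 0.1607]
orientation: [-0.667, 1.467, 0.675]
force: [-0.4, 0.7, -2.5]
width: 0.0391
```

```bash
python3 - <<'E'
from h import *
ims={n:robot.read_camera(n) for n in("top","side")}
for n in ims: cv2.imwrite(f"pics/{n}3.png",ims[n][:,:,::-1])
a=ims["top"][140:240,180:280,::-1];b=ims["side"][150:250,200:300,::-1]
cv2.imwrite("pics/c4.png",np.clip(1.6*cv2.resize(np.hstack([a,b]),(800,400),interpolation=cv2.INTER_CUBIC).astype(float),0,255).astype(np.uint8))
need((.510,.1433,.1175),49.3)
E
```

```text
tcp [0.5105 0.143  0.1611] width 0.0394 F [-0.3 -0.6 -2.1] jaw az 49.25 t 6.725 xtilt [-0.0032  0.0036]
shift cm [ 4.36  0.03 -0.01] roll -0.05
```

View pics/c4.png

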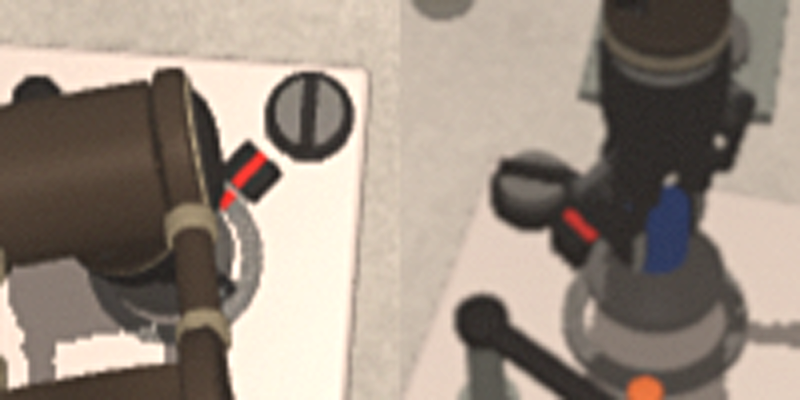

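The side view shows the bowl hanging upright over the collar, with the red mark free. I'm lowering slowly and watching the force.

Request:
{"op": "jog_arm", "data": {"targets": [{"x":1,"y":0,"z":0,"roll":0},{"x":2,"y":0,"z":0,"roll":0},{"x":2.7,"y":0,"z":0,"roll":0},{"x":2.7,"y":0,"z":0,"roll":0},{"x":3.1,"y":0,"z":0,"roll":0},{"x":3.4,"y":0,"z":0,"roll":0},{"x":3.6,"y":0,"z":0,"roll":0},{"x":3.6,"y":0,"z":0,"roll":0}]}}

```text
clock: 7.72
eef_pos: [0.5102, 0.1432, 0.125]
orientation: [-0.668, 1.466, 0.675]
force: [-0.5, 0.7, -1.4]
width: 0.039
```

```bash
python3 - <<'E'
from h import *
need((.510,.1433,.1175),49.3)
print(robot.get_obs()["wrist_torque"])
E
```

```text
tcp [0.5102 0.1432 0.125 ] width 0.039 F [-0.5  0.7 -1.4] jaw az 49.25 t 7.725 xtilt [-0.0036  0.0035]
shift cm [ 0.75  0.02 -0.  ] roll -0.05
[ 0.01971141  0.00049944 -0.05489139]
```

Request:
{"op": "jog_arm", "data": {"targets": [{"x":0.2,"y":0,"z":0,"roll":0},{"x":0.4,"y":0,"z":0,"roll":0},{"x":0.6,"y":0,"z":0,"roll":0},{"x":0.7,"y":0,"z":0,"roll":0},{"x":0.75,"y":0,"z":0,"roll":0},{"x":0.75,"y":0,"z":0,"roll":0},{"x":0.75,"y":0,"z":0,"roll":0}]}}

```text
clock: 8.6
eef_pos: [0.5101, 0.1432, 0.1176]
orientation: [-0.668, 1.467, 0.675]
force: [-0.8, -0.1, 1.1]
width: 0.0396
```

```bash
python3 - <<'E'
from h import *
need((.510,.1433,.1175),49.3)
print(robot.get_obs()["wrist_torque"])
E
```

```text
tcp [0.5101 0.1432 0.1176] width 0.0396 F [-0.8 -0.1  1.1] jaw az 49.25 t 8.6 xtilt [-0.0038  0.0035]
shift cm [0.01 0.02 0.  ] roll -0.05
[-0.02042951  0.13989151 -0.06765716]
```

Force has gone from -1.7 to +1.1 N, so it is on the floor. I'm opening slowly and retreating straight up.

Request:
{"op": "jog_arm", "data": {"targets": [{"x":0,"y":0,"z":0,"roll":0},{"x":0,"y":0,"z":0,"roll":0},{"x":0,"y":0,"z":0,"roll":0},{"x":0,"y":0,"z":0,"roll":0},{"x":0,"y":0,"z":0,"roll":0},{"x":0,"y":0,"z":0,"roll":0}], "claw": -0.2}}

```text
clock: 9.35
eef_pos: [0.5101, 0.1432, 0.1176]
orientation: [-0.668, 1.466, 0.675]
force: [0.7, -0.5, -0.1]
width: 0.0515
```

Request:
{"op": "jog_arm", "data": {"targets": [{"x":-1,"y":0,"z":0,"roll":0},{"x":-3,"y":0,"z":0,"roll":0},{"x":-6,"y":0,"z":0,"roll":0},{"x":-10,"y":0,"z":0,"roll":0},{"x":-14,"y":0,"z":0,"roll":0},{"x":-16,"y":-5,"z":0,"roll":0},{"x":-16,"y":-10,"z":0,"roll":0},{"x":-16,"y":-15,"z":0,"roll":0},{"x":-16,"y":-18,"z":0,"roll":0},{"x":-16,"y":-18,"z":0,"roll":0}]}}

```text
clock: 10.6
eef_pos: [0.6483, 0.0235, 0.277]
orientation: [-0.666, 1.467, 0.673]
force: [-1.1, 0.3, -0.4]
width: 0.0515
```

```bash
python3 - <<'E'
from h import *
np.set_printoptions(precision=4,suppress=True)
ims={n:robot.read_camera(n) for n in("top","side")}
for n in ims: cv2.imwrite(f"pics/{n}4.png",ims[n][:,:,::-1])
a=ims["top"][140:240,150:250,::-1];b=ims["side"][150:270,200:320,::-1]
cv2.imwrite("pics/c5.png",np.clip(1.6*np.hstack([cv2.resize(a,(400,400),interpolation=cv2.INTER_CUBIC),cv2.resize(b,(400,400),interpolation=cv2.INTER_CUBIC)]).astype(float),0,255).astype(np.uint8))
p=blobs(ims["top"],blue,(195,150,260,230));q=blobs(ims["side"],blue,(220,170,300,250));print(p,q)
print(tri(p[0][1:],q[0][1:]),onz("top",p[0][1:],.1225),onz("side",q[0][1:],.1225))
E
```

```text
[(153, np.float64(219.73856209150327), np.float64(201.52287581699346))] [(240, np.float64(263.4791666666667), np.float64(217.55))]
(array([0.5125, 0.1473, 0.1271]), [0.4908024253916644, 0.49080242539140834]) [0.5125 0.1479 0.1225] [0.5135 0.1435 0.1225]
```

View pics/c5.png

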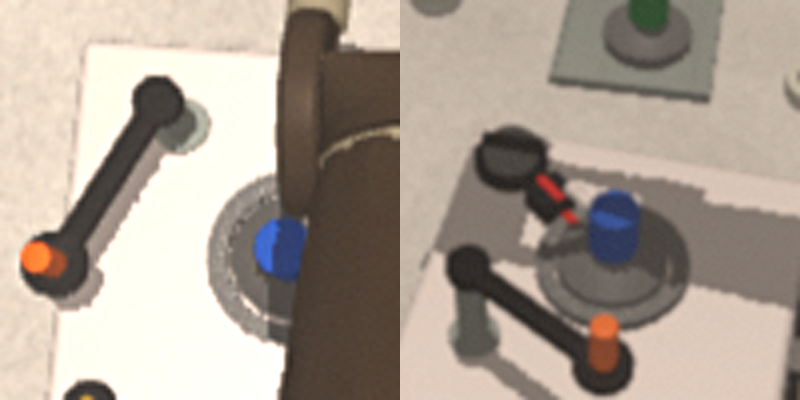

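The bowl sits upright in the chuck. The side crop shows the header at (613,225); in the top crop the arm hides the port. I'm moving over the knob, which clears the view.

Request:
{"op": "jog_arm", "data": {"targets": [{"x":0,"y":4.5,"z":1.6,"roll":-2},{"x":0,"y":9,"z":3.3,"roll":-4},{"x":0,"y":13.5,"z":5,"roll":-6},{"x":0,"y":18,"z":6.6,"roll":-8},{"x":0,"y":22.5,"z":8.3,"roll":-9.4},{"x":0,"y":27,"z":10,"roll":-9.4},{"x":0,"y":29,"z":10.7,"roll":-9.4},{"x":0,"y":29,"z":10.7,"roll":-9.4},{"x":0,"y":29,"z":10.7,"roll":-9.4}]}}

```text
clock: 11.82
eef_pos: [0.4972, 0.2949, 0.2787]
orientation: [-0.793, 1.422, 0.801]
force: [0.3, -0.5, -0.3]
width: 0.0513
```

```bash
python3 - <<'E'
from h import *
np.set_printoptions(precision=4,suppress=True)
ims={n:robot.read_camera(n) for n in("top","side")}
for n in ims: cv2.imwrite(f"pics/{n}5.png",ims[n][:,:,::-1])
a=ims["top"][155:235,180:260,::-1];b=ims["side"][150:270,200:320,::-1]
cv2.imwrite("pics/c6.png",np.clip(1.6*np.hstack([cv2.resize(a,(480,480),interpolation=cv2.INTER_CUBIC),cv2.resize(b,(320,480)[:1]+(480,) if 0 else (320,320),interpolation=cv2.INTER_CUBIC) if 0 else cv2.copyMakeBorder(cv2.resize(b,(320,320),interpolation=cv2.INTER_CUBIC),0,160,0,0,cv2.BORDER_CONSTANT)]).astype(float),0,255).astype(np.uint8))
p=blobs(ims["top"],blue,(195,150,260,230));q=blobs(ims["side"],blue,(220,170,300,250));print(p,q)
if p: print(onz("top",p[0][1:],.1225))
if p and q: print(tri(p[0][1:],q[0][1:]))
need((.4985,.2935,.178),58.7)
E
```

```text
[(175, np.float64(220.69714285714286), np.float64(201.49714285714285))] [(101, np.float64(264.0990099009901), np.float64(221.78217821782178))]
[0.5126 0.1452 0.1225]
(array([0.5125, 0.1468, 0.1095]), [1.4487198241016959, 1.448719824101786])
tcp [0.4976 0.2945 0.2786] width 0.0512 F [ 0.1 -0.4  0.3] jaw az 58.53 t 11.925 xtilt [-0.0044  0.0036]
shift cm [10.06 -0.19 -0.05] roll -0.17
```

View pics/c6.png

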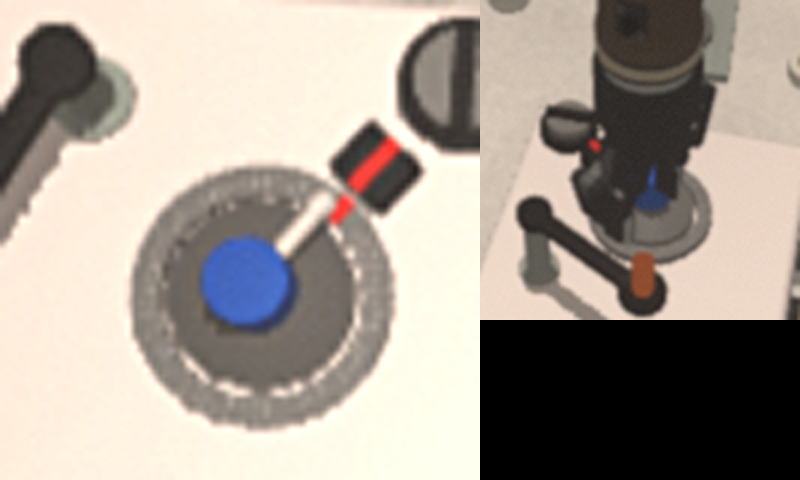

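```bash
python3 - <<'E'
from h import *
np.set_printoptions(precision=4,suppress=True)
T=cv2.imread("pics/top5.png")[:,:,::-1].copy();T0=cv2.imread("pics/top0.png")[:,:,::-1].copy()
h=cv2.cvtColor(T,cv2.COLOR_RGB2HSV)
x0,y0,x1,y1=226,186,237,199
sub=T[y0:y1,x0:x1].astype(int);print(sub[...,1]);
m=(sub[...,1]>105);pts=np.argwhere(m)[:,::-1]+[x0,y0]
P=np.array([onz("top",p.astype(float),.122)[:2] for p in pts])
b=blobs(T,blue,(195,150,260,230))[0];c=onz("top",b[1:],.1225)[:2]
d=np.linalg.svd(P-P.mean(0))[2][0];d*=np.sign(d@(P.mean(0)-c))
az=lambda v:np.degrees(np.arctan2(v[1],v[0]))
print("bowl",c,"port axis az",az(d),"centroid az",az(P.mean(0)-c),"ext",((P-c)@d).max())
L=blobs(T,red,(220,165,260,200));rb=onz("top",L[0][1:],.094)[:2];rc=onz("top",L[1][1:],.08)[:2]
print("red dir",az(rb-rc),"mark az from chuck",az(rb-[.510,.1433]),"tip",c+.055*d,"mark",rc, len(L))
E
```

```text
[[ 83  85  96  86  98  85  86  97 101 108 125]
 [ 76  79  87  87  84  91 110 133 136 108  83]
 [ 67  62  71  96  82 111 141 153 150 119  60]
 [ 64  66  79 108  86 125 158 152 136 113  49]
 [ 66  63  62  77 109 144 151 132 110  65  38]
 [ 66  63  70 108 144 159 135  96  70  49  43]
 [ 63  71  99 139 161 139 105  57  67  97  73]
 [ 68  97 139 156 142 109  62  48  71 137 122]
 [ 96 136 157 148 112  65  50  62  66  92 142]
 [131 157 152 118  66  52  63  68  65  67 102]
 [130 156 124  71  51  63  69  67  68  64  75]
 [ 80 111  82  56  65  68  68  68  68  65  66]
 [ 65  58  49  66  69  70  69  69  68  68  64]]
bowl [0.5126 0.1452] port axis az -41.78296097725418 centroid az -44.17911397961442 ext 0.05934065631568173
red dir -41.33235130622456 mark az from chuck -41.11265502902038 tip [0.5536 0.1086] mark [0.552  0.1067] 2
```

The port lies within about 1° of the mark, roughly 2.5 mm off, and the base sits inside the collar. Now I lower the fingers around the knob.

Request:
{"op": "jog_arm", "data": {"targets": [{"x":1,"y":-0.2,"z":0,"roll":0},{"x":3,"y":-0.2,"z":0,"roll":0},{"x":5,"y":-0.2,"z":0,"roll":0},{"x":7,"y":-0.2,"z":0,"roll":0},{"x":8.5,"y":-0.2,"z":0,"roll":0},{"x":9.5,"y":-0.2,"z":0,"roll":0},{"x":9.8,"y":-0.2,"z":0,"roll":0},{"x":9.8,"y":-0.2,"z":0,"roll":0}]}}

```text
clock: 12.92
eef_pos: [0.4991, 0.2939, 0.1808]
orientation: [-0.792, 1.422, 0.8]
force: [0.1, -0.5, 0.6]
width: 0.0513
```

Request:
{"op": "jog_arm", "data": {"targets": [{"x":0,"y":0,"z":0,"roll":0},{"x":0,"y":0,"z":0,"roll":0},{"x":0,"y":0,"z":0,"roll":0},{"x":0,"y":0,"z":0,"roll":0}], "claw": 0.4, "newtons": 20}}

```text
clock: 13.42
eef_pos: [0.4992, 0.294, 0.181]
orientation: [-0.792, 1.421, 0.8]
force: [-0.4, 0.3, -0.1]
width: 0.0255
```

```bash
cat > arc.py <<'E'
from h import *
np.set_printoptions(precision=2,suppress=True)
C=np.array([.5105,.1435]);
def go(k0,over=0,ths=None):
    from scipy.optimize import fsolve
    pv=fsolve(lambda p:[np.linalg.norm(p-C)-.127,np.linalg.norm(p-k0)-.127],[.6,.232])
    a0=np.arctan2(*(C-pv)[::-1]);v=k0-pv;th0=(a0-np.arctan2(v[1],v[0]))%(2*np.pi)
    o=robot.get_obs();M=Ro.from_rotvec(o["orientation"]).as_matrix();j=np.degrees(np.arctan2(M[1,2],M[0,2]))
    print("pivot",np.round(pv,4),"theta0",th0,"jaw",j,"tcp",o["eef_pos"].round(4),"w",o["width"],"F",o["force"])
    for th in (ths or np.linspace(th0,-over,17)[1:]):
        az=a0-th;p=pv+.127*np.array([np.cos(az),np.sin(az)])
        s=M.T@(np.append(p,.180)-o["eef_pos"])*100;r=(j-(np.degrees(az)-90)+90)%180-90
        print(round(float(th),2),s,"roll",round(r,1))
E
python3 -c "
from arc import *
go(np.array([.4985,.2935]))"
```

```text
pivot [0.61 0.23] theta0 1.2681633103146073 jaw 58.534741157624374 tcp [0.5  0.29 0.18] w 0.025498764332380457 F [-0.37  0.34 -0.11]
1.19 [ 0.1  -0.01 -1.09] roll -4.3
1.11 [ 0.1  -0.12 -2.09] roll -8.8
1.03 [ 0.09 -0.31 -3.07] roll -13.3
0.95 [ 0.09 -0.58 -4.04] roll -17.9
0.87 [ 0.09 -0.93 -4.99] roll -22.4
0.79 [ 0.08 -1.35 -5.9 ] roll -27.0
0.71 [ 0.08 -1.84 -6.78] roll -31.5
0.63 [ 0.08 -2.4  -7.62] roll -36.0
0.55 [ 0.07 -3.03 -8.41] roll -40.6
0.48 [ 0.07 -3.71 -9.15] roll -45.1
0.4 [ 0.06 -4.45 -9.83] roll -49.7
0.32 [  0.06  -5.24 -10.45] roll -54.2
0.24 [  0.05  -6.08 -11.  ] roll -58.7
0.16 [  0.05  -6.96 -11.49] roll -63.3
0.08 [  0.04  -7.88 -11.91] roll -67.8
0.0 [  0.04  -8.82 -12.25] roll -72.4
```

Request:
{"op": "jog_arm", "data": {"targets": [{"x":0.1,"y":0,"z":-1.1,"roll":-4.3},{"x":0.1,"y":-0.1,"z":-2.1,"roll":-8.8},{"x":0.1,"y":-0.3,"z":-3.1,"roll":-13.3},{"x":0.1,"y":-0.6,"z":-4,"roll":-17.9},{"x":0.1,"y":-0.9,"z":-5,"roll":-22.4},{"x":0.1,"y":-1.35,"z":-5.9,"roll":-27},{"x":0.1,"y":-1.85,"z":-6.8,"roll":-31.5},{"x":0.1,"y":-2.4,"z":-7.6,"roll":-36},{"x":0.1,"y":-3,"z":-8.4,"roll":-40.6},{"x":0.1,"y":-3,"z":-8.4,"roll":-40.6}]}}

```text
clock: 14.68
eef_pos: [0.481, 0.2064, 0.1798]
orientation: [-1.32, 1.13, 1.329]
force: [-0.5, -1.0, -0.3]
width: 0.0254
```

```bash
python3 - <<'E'
from arc import *
T=robot.read_camera("side");q=blobs(T,orange,(230,180,300,262));print(q[:2])
if q: print("knob side@.19",onz("side",q[0][1:],.19).round(4))
go(np.array([.4985,.2935]),ths=[.47,.39,.31,.23,.15,.08,0,-.03,-.05])
E
```

```text
[(33, np.float64(244.6060606060606), np.float64(205.6060606060606)), (14, np.float64(250.21428571428572), np.float64(214.5))]
knob side@.19 [0.56 0.17 0.19]
pivot [0.61 0.23] theta0 1.2681633103146073 jaw 99.02410314849733 tcp [0.48 0.21 0.18] w 0.02538828703966933 F [ 0.21 -0.58  0.18]
0.47 [-0.03 -0.06 -1.09] roll -5.0
0.39 [-0.03 -0.19 -2.1 ] roll -9.5
0.31 [-0.04 -0.4  -3.09] roll -14.1
0.23 [-0.04 -0.68 -4.07] roll -18.7
0.15 [-0.05 -1.05 -5.01] roll -23.3
0.08 [-0.05 -1.43 -5.82] roll -27.3
0.0 [-0.06 -1.93 -6.7 ] roll -31.9
-0.03 [-0.06 -2.13 -7.02] roll -33.6
-0.05 [-0.06 -2.28 -7.23] roll -34.7
```

Request:
{"op": "jog_arm", "data": {"targets": [{"x":0,"y":-0.05,"z":-1.1,"roll":-5},{"x":0,"y":-0.2,"z":-2.1,"roll":-9.5},{"x":0,"y":-0.4,"z":-3.1,"roll":-14},{"x":0,"y":-0.7,"z":-4.1,"roll":-18.7},{"x":0,"y":-1.05,"z":-5,"roll":-23.3},{"x":0,"y":-1.45,"z":-5.8,"roll":-27.3},{"x":0,"y":-1.7,"z":-6.3,"roll":-30},{"x":0,"y":-1.95,"z":-6.7,"roll":-31.9},{"x":0,"y":-1.95,"z":-6.7,"roll":-31.9}]}}

```text
clock: 15.85
eef_pos: [0.5108, 0.1437, 0.1793]
orientation: [-1.707, 0.781, 1.716]
force: [1.0, -0.6, -0.2]
width: 0.0254
```

```bash
python3 - <<'E'
from arc import *
go(np.array([.4985,.2935]),ths=[0,-.02,-.03,-.05])
E
```

```text
pivot [0.61 0.23] theta0 1.2681633103146073 jaw 130.8475769533146 tcp [0.51 0.14 0.18] w 0.02536183835666603 F [ 0.96 -0.58 -0.17]
0.0 [-0.07  0.03  0.  ] roll -0.1
-0.02 [-0.07  0.03 -0.25] roll -1.2
-0.03 [-0.07  0.03 -0.38] roll -1.8
-0.05 [-0.07  0.02 -0.63] roll -2.9
```

Request:
{"op": "jog_arm", "data": {"targets": [{"x":0,"y":0,"z":-0.1,"roll":0},{"x":0,"y":0,"z":-0.2,"roll":0},{"x":0,"y":0,"z":-0.3,"roll":0},{"x":0,"y":0,"z":-0.35,"roll":0},{"x":0,"y":0,"z":-0.35,"roll":0}]}}

```text
clock: 16.48
eef_pos: [0.5129, 0.141, 0.1792]
orientation: [-1.706, 0.781, 1.716]
force: [-1.4, 0.5, 0.1]
width: 0.0254
```

Request:
{"op": "jog_arm", "data": {"targets": [{"x":0,"y":0,"z":-0.05,"roll":0},{"x":0,"y":0,"z":-0.1,"roll":0},{"x":0,"y":0,"z":-0.15,"roll":0},{"x":0,"y":0,"z":-0.15,"roll":0},{"x":0,"y":0,"z":-0.15,"roll":0}]}}

```text
clock: 17.1
eef_pos: [0.513, 0.1408, 0.1791]
orientation: [-1.703, 0.78, 1.718]
force: [-4.2, 4.5, 2.4]
width: 0.0262
```

It is against the stop: 6 N and no further advance. I centre the fingers, open, retreat upward and move aside.

Request:
{"op": "jog_arm", "data": {"targets": [{"x":0,"y":0,"z":0.1,"roll":0},{"x":0,"y":0,"z":0.25,"roll":0},{"x":0,"y":0,"z":0.25,"roll":0},{"x":0,"y":0,"z":0.25,"roll":0}]}}

```text
clock: 17.6
eef_pos: [0.5117, 0.1425, 0.1792]
orientation: [-1.704, 0.78, 1.718]
force: [0.0, -1.0, 0.3]
width: 0.0252
```

Request:
{"op": "jog_arm", "data": {"targets": [{"x":0,"y":0,"z":0,"roll":0},{"x":0,"y":0,"z":0,"roll":0},{"x":0,"y":0,"z":0,"roll":0},{"x":-1,"y":0,"z":0,"roll":0},{"x":-3,"y":0,"z":0,"roll":0},{"x":-6,"y":0,"z":0,"roll":0},{"x":-10,"y":0,"z":0,"roll":0},{"x":-12,"y":0,"z":0,"roll":0},{"x":-12,"y":0,"z":0,"roll":0}], "claw": -0.1}}

```text
clock: 18.73
eef_pos: [0.5138, 0.1421, 0.3021]
orientation: [-1.708, 0.777, 1.712]
force: [0.2, 0.1, -0.2]
width: 0.0466
```

```bash
python3 -c "
from h import *
need((.50,-.15,.30))"
```

```text
tcp [0.5138 0.1421 0.3021] width 0.0466 F [ 0.2  0.1 -0.2] jaw az 130.82 t 18.725 xtilt [0.0003 0.0066]
shift cm [ 2.000e-02  2.015e+01 -2.120e+01] roll None
```

Request:
{"op": "jog_arm", "data": {"targets": [{"x":0,"y":3.5,"z":-3.7,"roll":0},{"x":0,"y":7,"z":-7.4,"roll":0},{"x":0,"y":10.5,"z":-11,"roll":0},{"x":0,"y":14,"z":-14.7,"roll":0},{"x":0,"y":17.5,"z":-18.4,"roll":0},{"x":0,"y":20,"z":-21,"roll":0},{"x":0,"y":20,"z":-21,"roll":0},{"x":0,"y":20,"z":-21,"roll":0}]}}

```text
clock: 19.73
eef_pos: [0.4991, -0.147, 0.2991]
orientation: [-1.705, 0.777, 1.714]
force: [-1.1, 0.3, -0.2]
width: 0.0469
```

```bash
python3 - <<'E'
from h import *
np.set_printoptions(precision=4,suppress=True)
ims={n:robot.read_camera(n) for n in("top","side")}
for n in ims: cv2.imwrite(f"pics/{n}6.png",ims[n][:,:,::-1])
a=ims["top"][150:240,160:250,::-1];b=ims["side"][160:260,200:300,::-1]
f=lambda i:cv2.resize(i,(400,400),interpolation=cv2.INTER_CUBIC)
cv2.imwrite("pics/c7.png",np.clip(1.6*np.hstack([f(a),f(b)]).astype(float),0,255).astype(np.uint8))
p=blobs(ims["top"],orange,(195,185,232,225));q=blobs(ims["side"],orange,(250,180,300,240));print(p,q)
if p: print(onz("top",p[0][1:],.184))
if p and q: print(tri(p[0][1:],q[0][1:]))
p=blobs(ims["side"],blue,(220,170,300,250));print(p)
E
```

```text
[(71, np.float64(218.14084507042253), np.float64(199.43661971830986))] [(107, np.float64(264.2803738317757), np.float64(201.85046728971963))]
[0.5116 0.1444 0.184 ]
(array([0.5121, 0.1442, 0.1857]), [0.7020267384461598, 0.7020267384461085])
[(59, np.float64(262.8305084745763), np.float64(223.5593220338983)), (10, np.float64(267.5), np.float64(219.0))]
```

View pics/c7.png

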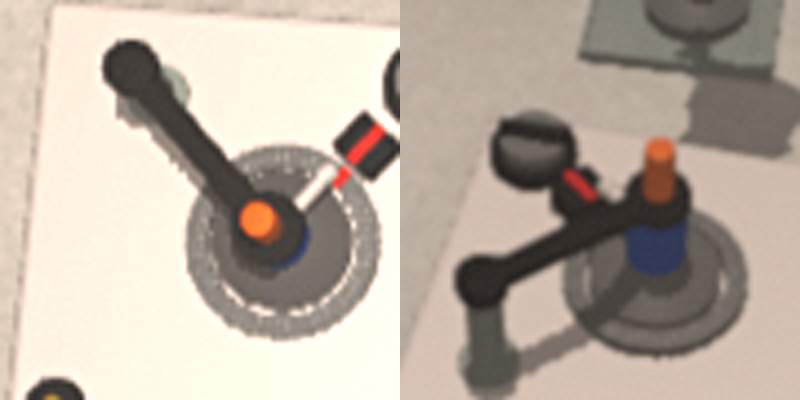

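The arm is closed over the bowl: the knob measures (0.512, 0.144) against the chuck axis at (0.510, 0.143). The port still points at the red mark at (340,180) in the crop. Handing in.

```bash
python3 -c "
from bench import robot
print(robot.sign_off())"
```

```text
the job is handed in; nothing more can be done
None
```

The blue-headed bowl is sitting in the chuck with its port at the red mark. The hold-down arm is swung closed over it, and the job is handed in; it gave no verdict.

- **Bowl:** I lowered it gently until the wrist force showed floor contact, about 1 N. It looks flat in both views. It measured about 2–3 mm from the chuck axis, and the port end about 2.5 mm from the mark, pointing within roughly 1° of it. I took these measurements before closing the arm and did not repeat them afterwards, but the last picture still shows the port pointing at the mark.
- **Hold-down arm:** I pushed the knob until it met its stop at about 6 N. It ended roughly 2 mm from the measured chuck axis, which is about 0.02 rad.
- **Other objects:** The gripper is clear of everything. I did not re-measure the green bowl and the bystanders, but no move came near them and no unexpected forces appeared.
- **Disagreements:** The first jog call was refused because some rows left out zero values, and nothing moved. The two cameras disagreed by up to about 4 mm on the bowl's position when views were partly blocked, so I relied on the unobstructed top view.

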